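# Feel a sealing rim for nicks

## Robot

A 6-joint arm with a two-finger parallel gripper is mounted at the origin on a cart in front of the work surface, level with it; the furniture and walls round the work are solid. World frame = base frame: x ahead of the robot, y to its left, z up, the work surface at z = 0. Lengths are in mm, angles in degrees, forces in N, time in s.
With the tool pointing down it reaches from about 300 to 850 mm from the base axis. Payload 4.2 kg.
Tool frame: the origin (TCP) lies midway between the tips of the shut fingers; the grasp point (between the pads) lies 19 mm behind it (env.grip_point_offset is the distance from the TCP to the grasp point, in mm); z points along the fingers, x is the direction in which the jaws open and shut, and the axes are right-handed (so a half turn about z gives the same grasp; the last joint's range is limited). The gripper opens to 91 mm and grips with 3 to 60 N. Pads are 32 mm wide; open, the fingers measure 118 mm over their backs; the gripper's body (76 mm by 178 mm) begins 60 mm behind the grasp point.
Start: joints at [70.187, 18.312, 89.639, -0, 72.044, -1.146], TCP at [184.042, 544.77, 186.376] pointing down, gripper open.
Joint ranges: [-177.97, 177.97], [-48.28, 115.42], [12.27, 149.76], [-77.06, 257.06], [2.81, 150.46], [-146.56, 146.56]. Speed limits (degrees/s): [147.25, 147.25, 180, 180, 180, 180].

## Interface

Orientations are given as [roll, pitch, yaw] about the fixed x, y, z axes, in that order (R = Rz(yaw) Ry(pitch) Rx(roll)).
In Python, from workcell import env gives the robot as it stands.
- The arm moves only by the shell command python3 -m pendant 'ROWS' [FORCE]. ROWS is JSON, a list of rows, each an object with "xyz": the shift along the tool's x, y, z in m, a list of three; "roll": the turn about the tool's z in degrees; "jaw": the closure, from 0 (fully open) to 1 (shut). A call has exactly 8 rows; each row is the pose to reach, as a shift and turn from the pose commanded when the call began, along the tool's axes at that moment; what a row does not reach only later rows make up. A row lasts 1/8 s, in which the tool goes at most 62.5 mm and 10.7 degrees, less where a joint would pass 70% of its speed; a pose out of reach is approached as far as the arm can. A call with a gripper value outside its range is refused whole. The fingers move at their own pace and stop on an object; FORCE is the grip in N (left out, the last holds). Time passes only in rows, so rows that repeat a pose let the fingers close, or fill a call up. It gives the time, the measured TCP pose, the force and the opening at its end, in the units of the state.
- env.state(): the state, without advancing time (a new reading comes with each control period).
- env.grab_frame(name): name is "side" or "top"; returns (picture, depth): 400x640x3 uint8, blue, green, red; 400x640 float32, mm along the optical axis (not along the pixel's ray), 0 where there is no reading.
- env.camera_params(name): a dict with "camera_matrix" (3x3 intrinsics, pixels), "cam_to_world" (4x4, takes a point from camera to world coordinates). Camera axes: x right, y up, looking along -z (the intrinsics and any distortion apply to the point x, -y, -z); pixel columns grow to the right and rows downward; lengths in mm; the calibration is good to about 2 mm. A picture is of the moment at which its call begins. camera_params takes no time and is no camera call.
- env.job_done(): hands the job in, once; it reports no verdict.
The state is a dict: "time_s": time; "qpos": joint angles; "qvel": joint speeds; "effort": joint torques, N m; "ee_pos": TCP position; "ee_rot": TCP orientation; "force": force on the tool from outside, world axes, zero at the start; "torque": the same for the moment, N m; "gripper_width": finger opening in mm.
Only numpy, scipy, OpenCV 4.12 (cv2) and the standard library are available. Lean on these libraries where they do the work, as an engineer would, in place of code of your own. Each camera call takes 0.05 s, during which the arm holds its last target. There are 200 camera calls.

## Task

Check the bright raised rim on the round sprung stand for nicks by feel: with the fingers shut, set the fingertips lightly on its free end (the end away from the upright post) and run them along the whole curve to the end beside the post, without lifting off on the way and without ever pressing the rim down to its stop. Finish with the fingertips still resting lightly on the rim at the post end, so that the rim is a little pressed down; the program ends while they rest there. Leave the loose parts in and around the stand where they lie.

Things in the scene. Friction and masses are not known exactly. Their poses are not given: they have to be found in the camera images.
- stand: fixed round grey stand, 210 mm across, base 14 mm thick, turned any way; origin at the centre of its underside, z up. Over it, on three coil springs, floats a dark steel carrier, 30 mm wide, curved in a C. Along its middle runs the rim, its crest an arc of radius 80 mm about the stand's axis, 56 mm above the stand's underside when free, from -103 to +103 degrees (from +x towards +y)
- post_top (a point): centre of the top of the upright steel stop post, 13 mm thick, fixed to the stand on the same 80 mm circle, at +121 degrees in the stand's frame, 35 mm beyond rim_e; its top is 24 mm above the crest of the rim. The other, free end of the rim has no post
- rim (a joint): how far the sprung carrier with its rim is pressed down, in m: 0 is free (up), 0.015 is hard on its stop. It moves straight down without tilting, wherever it is pressed; about 1 N starts it and every further 2 mm takes 1 N more (8 N at the stop); it springs back up when let go
- rim_a (a point): first stretch of the rim (20 mm long) at its free end, the end without the post; the point lies on top of the rim, in the middle of its width; z up, and it sinks with the rim
- rim_b (a point): stretch of the rim (20 mm long) a quarter of the way along, 48 degrees of the arc on from rim_a; the point lies on top of the rim, in the middle of its width; z up, and it sinks with the rim
- rim_c (a point): stretch of the rim (20 mm long) half-way along; the whole rim is a bright round-topped bead, 12 mm wide, 6 mm proud of its carrier; the point lies on top of the rim, in the middle of its width; z up, and it sinks with the rim
- rim_d (a point): stretch of the rim (20 mm long) three quarters of the way along; the point lies on top of the rim, in the middle of its width; z up, and it sinks with the rim
- rim_e (a point): last stretch of the rim (20 mm long), at the end beside the stop post; the point lies on top of the rim, in the middle of its width; z up, and it sinks with the rim
- seal_ring: loose seal ring, 62 mm across and 20 mm high, black on white, lying on the base inside the curve; bystander; origin at the centre of its underside
- nut_4: loose bright hex nut, 27 mm across and 13 mm high, lying on the base between seal ring and rim; bystander; origin at the centre of its underside
- spanner_22: loose combination spanner, 180 mm long, 9 mm high, on the bench; bystander; origin at the centre of its underside
- tape_measure: loose yellow tape measure, 82 mm long, 64 mm high, on the bench; bystander; origin at the centre of its underside
- bolt_a: loose hex bolt, 106 mm long, 24 mm high, on the bench; bystander; origin at the centre of its underside
- marker_pen: loose marker pen, 133 mm long, 17 mm high, on the bench; bystander; origin at the centre of its underside
Things that resemble listed ones, but are neither listed nor needed, are in the scene too. What is shaped like the stand but pink is not meant.

How it is judged:
By the outcome, as a careful person would: the job done as asked, in the order asked, and still so for the second after the job is handed in, while the arm keeps its last pose, push and grip.
It also fails if it takes over 48 s, if anything falls off the work surface, if the arm or the gripper's body presses on something with over 40 N, if the wrist force passes 120 N, or if a joint passes its speed limit or range.

## Working session

There is one attempt and no reset: what is moved stays moved. The work goes in short steps, Python scripts to look and compute and a shell command to move; the robot and the scene stay as the last step left them, time stands still between calls to the robot, and variables do not carry over. Pictures are saved under pics/ and viewed, about 8 in all and at most 12, crops included, and the job is handed in when it is done.

```bash
ls; mkdir -p pics; python3 - <<'E'
from workcell import env
import cv2,numpy as np
for n in("side","top"):
    p,d=env.grab_frame(n); cv2.imwrite(f"pics/{n}0.png",p); np.save(f"pics/{n}0.npy",d)
    c=env.camera_params(n); print(n,{k:np.round(v,3).tolist() if not isinstance(v,str) else v for k,v in c.items()})
print(env.state())
E
```

```text
pics
side {'camera_matrix': [[413.869, 0.0, 312.386], [0.0, 413.869, 198.66], [0.0, 0.0, 1.0]], 'cam_to_world': [[0.911, 0.164, -0.38, 109.998], [-0.413, 0.36, -0.836, -1084.211], [0.0, 0.918, 0.396, 605.631], [0.0, 0.0, 0.0, 1.0]]}
top {'camera_matrix': [[515.105, 0.0, 314.935], [0.0, 515.105, 198.447], [0.0, 0.0, 1.0]], 'cam_to_world': [[-0.023, 0.989, -0.144, 417.539], [-1.0, -0.024, -0.004, -4.897], [-0.007, 0.144, 0.99, 1398.078], [0.0, 0.0, 0.0, 1.0]]}
{'time_s': 0.1, 'qpos': array([ 7.01871292e+01,  1.83460229e+01,  8.96960142e+01, -1.17704690e-04,
        7.20426907e+01, -1.14428570e+00]), 'qvel': array([-0.03874139,  0.0449672 , -0.17796631,  0.03158879,  0.04621529,
       -0.0672011 ]), 'effort': array([-1.18099804e-03, -4.13330197e+01, -2.32511258e+01,  7.28028500e-02,
        4.22356767e-02, -6.66398341e-05]), 'ee_pos': array([183.8826613 , 544.32025541, 185.64702418]), 'ee_rot': array([-1.79998420e+02,  8.47130739e-02,  7.13314524e+01]), 'force': array([-1.27697475,  0.79179722,  0.21481225]), 'torque': array([ 0.00661506, -0.04765017,  0.04740412]), 'gripper_width': 91.27565405313426}
```

View pics/top0.png

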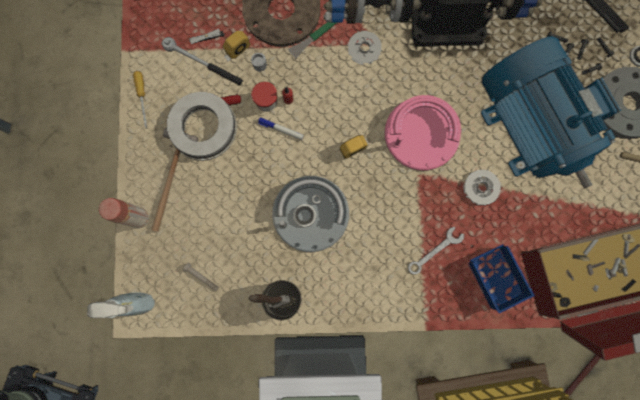

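View pics/side0.png

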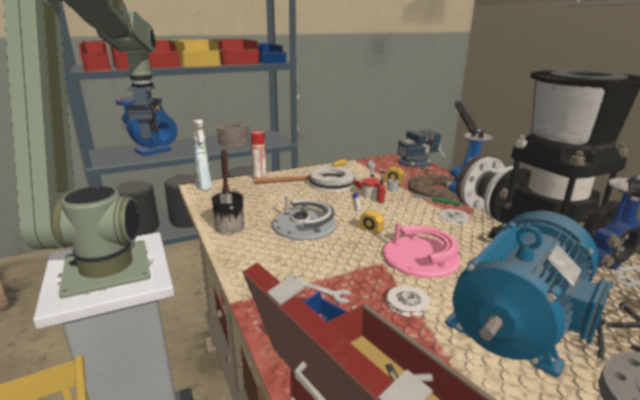

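```bash
cat > h.py <<'E'
import numpy as np,cv2
from workcell import env
def ray(n,u,v,z):
    c=env.camera_params(n);K=np.array(c["camera_matrix"]);T=np.array(c["cam_to_world"])
    r=np.linalg.inv(K)@[u,v,1.];d=T[:3,:3]@(r*[1,-1,-1]);o=T[:3,3]
    return o+d*(z-o[2])/d[2]
def proj(n,P):
    c=env.camera_params(n);K=np.array(c["camera_matrix"]);T=np.array(c["cam_to_world"])
    q=(np.array(P)-T[:3,3])@T[:3,:3]*[1,-1,-1];q=q@K.T
    return q[:2]/q[2]
E
python3 - <<'E'
import cv2,numpy as np
a=cv2.imread("pics/top0.png")[165:265,255:365]
b=cv2.imread("pics/side0.png")[185:245,260:350]
a=cv2.resize(a,None,fx=5,fy=5,interpolation=cv2.INTER_CUBIC);b=cv2.resize(b,(550,367),interpolation=cv2.INTER_CUBIC)
cv2.imwrite("pics/crop.png",a);cv2.imwrite("pics/cropb.png",b)
from h import *
d=np.load("pics/top0.npy")
print(ray("top",311,213,14))
c=env.camera_params("top");K=np.array(c["camera_matrix"]);T=np.array(c["cam_to_world"])
v,u=np.mgrid[165:265,255:365];z=d[165:265,255:365]
P=np.stack([(u-K[0,2])*z/K[0,0],-(v-K[1,2])*z/K[1,1],-z],-1)@T[:3,:3].T+T[:3,3]
h=P[...,2];np.save("pics/P.npy",P)
hc=np.clip(h*2.5,0,255).astype(np.uint8);cv2.imwrite("pics/h.png",cv2.resize(cv2.applyColorMap(hc,cv2.COLORMAP_JET),None,fx=5,fy=5,interpolation=0))
print(np.histogram(h,[-20,-5,5,10,18,25,35,45,50,54,58,65,75,85,100]))
E
```

```text
[579.20399821  12.42828893  14.        ]
(array([ 362, 5504,  832, 2366,  299,  230,   93,  406,  508,  275,   60,
          3,   18,    0]), array([-20,  -5,   5,  10,  18,  25,  35,  45,  50,  54,  58,  65,  75,
        85, 100]))
```

View pics/crop.png

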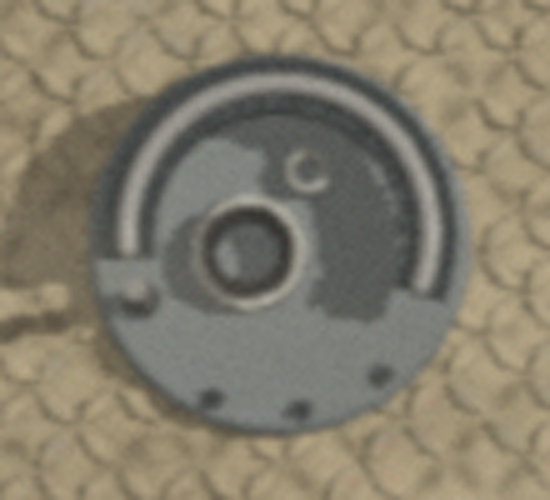

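View pics/h.png

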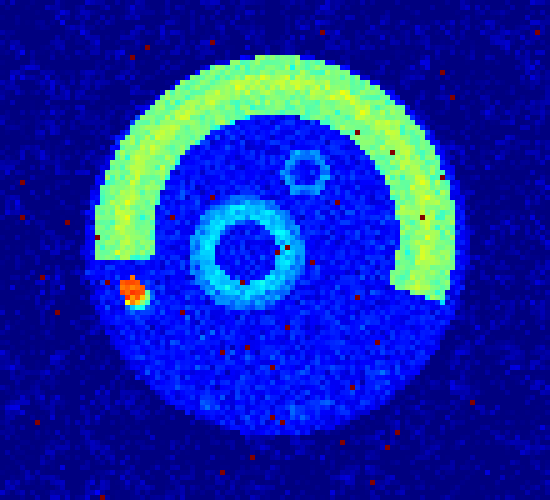

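```bash
python3 - <<'E'
from h import *
from scipy.optimize import least_squares
P=np.load("pics/P.npy");h=P[...,2];img=cv2.imread("pics/top0.png")[165:265,255:365]
m=(h>42)&(h<64)
m=cv2.morphologyEx(m.astype(np.uint8),cv2.MORPH_OPEN,np.ones((3,3),np.uint8))>0
g=img.min(2)
r=m&(g>120)
v,u=np.nonzero(r);print(len(v))
Q=np.array([ray("top",a+255,b+165,55) for a,b in zip(u,v)])
f=least_squares(lambda p:np.hypot(Q[:,0]-p[0],Q[:,1]-p[1])-p[2],[580,12,80],loss="soft_l1",f_scale=2)
print("rim fit",f.x,np.std(f.fun))
c=f.x[:2]
v,u=np.nonzero(m);C=np.array([ray("top",a+255,b+165,50) for a,b in zip(u,v)])
f2=least_squares(lambda p:np.hypot(C[:,0]-p[0],C[:,1]-p[1])-80,[580,12]);print("carrier",f2.x)
pm=(h>70)&(h<90)&(np.arange(110)[None]<35);v,u=np.nonzero(pm)
pp=np.mean([ray("top",a+255,b+165,80) for a,b in zip(u,v)],0);print("post",pp,np.hypot(*(pp[:2]-c)))
an=np.degrees(np.arctan2(C[:,1]-c[1],C[:,0]-c[0]));print("carrier ang",np.percentile(an,[0.3,1,99,99.7]),"post ang",np.degrees(np.arctan2(pp[1]-c[1],pp[0]-c[0])))
an=np.degrees(np.arctan2(Q[:,1]-c[1],Q[:,0]-c[0]));print("rim ang",an.min(),an.max(), "z",np.median(h[r]))
# base disc
b=(h>8)&(h<20);v,u=np.nonzero(b);print("base z",np.median(h[b]))
s=env.state();print(s["ee_pos"],s["ee_rot"])
E
```

```text
319
rim fit [580.33188278  13.03134915  80.05322053] 2.2018772782725353
carrier [580.55619294  15.38878627]
post [548.96557518  89.47555975  80.        ] 82.62906623575931
carrier ang [-115.33810507 -113.66960644   96.2248778    97.46941611] post ang 112.30914332544522
rim ang -112.99444229661938 96.85297160001363 z 55.114209809538124
base z 13.708863642772712
[183.8826613  544.32025541 185.64702418] [-1.79998420e+02  8.47130739e-02  7.13314524e+01]
```

```bash
python3 -m pendant '[{"xyz":[0,0,-0.05],"roll":9,"jaw":1},{"xyz":[0,0,-0.1],"roll":18,"jaw":1},{"xyz":[0,0,-0.15],"roll":27,"jaw":1},{"xyz":[0,0,-0.2],"roll":36,"jaw":1},{"xyz":[0,0,-0.2],"roll":45,"jaw":1},{"xyz":[0,0,-0.2],"roll":54,"jaw":1},{"xyz":[0,0,-0.2],"roll":63,"jaw":1},{"xyz":[0,0,-0.2],"roll":71.3,"jaw":1}]' 20
python3 - <<'E'
from h import *
d=np.load("pics/top0.npy");c=env.camera_params("top");K=np.array(c["camera_matrix"]);T=np.array(c["cam_to_world"])
v,u=np.mgrid[0:340,80:420];z=d[:340,80:420]
P=np.stack([(u-K[0,2])*z/K[0,0],-(v-K[1,2])*z/K[1,1],-z],-1)@T[:3,:3].T+T[:3,3]
h=cv2.medianBlur(P[...,2].astype(np.float32),3)
for s in [(slice(250,340),slice(0,90)),(slice(180,240),slice(0,90)),(slice(260,340),slice(150,240))]:
    print(h[s].max(),P[s].reshape(-1,3)[h[s].argmax()])
E
```

```text
time_s: 1.1
ee_pos: [184.0, 544.6, 385.8]
ee_rot: [179.9, 0.0, -0.2]
force: [-1.1, -0.1, 0.4]
gripper_width: 14.1
275.62225 [357.76871968 435.33344232 270.93159338]
202.37204 [570.51763853 473.98025148 202.37203853]
244.64877 [371.25219408 141.23173731 245.51715073]
```

```bash
python3 -m pendant '[{"xyz":[0.03,0.05,0],"roll":0,"jaw":1},{"xyz":[0.06,0.1,0],"roll":0,"jaw":1},{"xyz":[0.09,0.15,0],"roll":0,"jaw":1},{"xyz":[0.12,0.2,0],"roll":0,"jaw":1},{"xyz":[0.15,0.25,0],"roll":0,"jaw":1},{"xyz":[0.18,0.3,0],"roll":0,"jaw":1},{"xyz":[0.21,0.35,0],"roll":0,"jaw":1},{"xyz":[0.24,0.4,0],"roll":0,"jaw":1}]'
python3 -m pendant '[{"xyz":[0.03,0.05,0],"roll":0,"jaw":1},{"xyz":[0.06,0.1,0],"roll":0,"jaw":1},{"xyz":[0.09,0.15,0],"roll":0,"jaw":1},{"xyz":[0.131,0.207,0.05],"roll":0,"jaw":1},{"xyz":[0.131,0.207,0.1],"roll":0,"jaw":1},{"xyz":[0.131,0.207,0.15],"roll":0,"jaw":1},{"xyz":[0.131,0.207,0.2],"roll":0,"jaw":1},{"xyz":[0.131,0.207,0.25],"roll":0,"jaw":1}]'
python3 -m pendant '[{"xyz":[0,0,0.01],"roll":0,"jaw":1},{"xyz":[0,0,0.02],"roll":0,"jaw":1},{"xyz":[0,0,0.03],"roll":0,"jaw":1},{"xyz":[0,0,0.04],"roll":0,"jaw":1},{"xyz":[0,0,0.05],"roll":0,"jaw":1},{"xyz":[0,0,0.06],"roll":0,"jaw":1},{"xyz":[0,0,0.06],"roll":0,"jaw":1},{"xyz":[0,0,0.06],"roll":0,"jaw":1}]'
python3 - <<'E'
from h import *
for n in("side","top"):
    p,d=env.grab_frame(n); cv2.imwrite(f"pics/{n}1.png",p)
    if n=="side":b=p[170:250,250:360]
    else:a=p[165:265,255:365]
cv2.imwrite("pics/c1.png",np.vstack([cv2.resize(x,(550,int(x.shape[0]*3)),interpolation=cv2.INTER_CUBIC) if 0 else cv2.resize(x,None,fx=3.3,fy=3.3,interpolation=cv2.INTER_CUBIC) for x in(a,b)]))
print(env.state())
E
```

```text
time_s: 2.1
ee_pos: [424.8, 143.1, 386.1]
ee_rot: [-180.0, 0.0, 0.0]
force: [0.6, 0.6, -0.3]
gripper_width: 0.3
time_s: 3.1
ee_pos: [554.9, -62.1, 134.4]
ee_rot: [-180.0, 0.0, 0.0]
force: [0.8, 0.4, 0.2]
gripper_width: 0.2
time_s: 4.1
ee_pos: [555.6, -62.1, 76.5]
ee_rot: [-180.0, -0.0, 0.0]
force: [0.2, 0.5, 0.6]
gripper_width: 0.1
{'time_s': 4.2, 'qpos': array([-7.55418736e+00,  2.21332752e+01,  1.00912955e+02,  7.62406766e-03,
        5.69064248e+01, -7.58912754e+00]), 'qvel': array([-0.0487277 , -0.16289073, -0.09475922,  0.08403512,  0.01901612,
       -0.03373997]), 'effort': array([ 7.99335612e-04, -4.14664292e+01, -1.99602646e+01,  6.03802549e-02,
        4.63595870e-02,  8.48359207e-06]), 'ee_pos': array([555.73339944, -62.05691666,  76.70836901]), 'ee_rot': array([-1.79999918e+02, -4.77743836e-02,  3.07799903e-02]), 'force': array([-0.33262799, -0.16331648,  0.48921721]), 'torque': array([-0.08378409,  0.0415019 , -0.027209  ]), 'gripper_width': 0.6849881473596309}
```

View pics/c1.png

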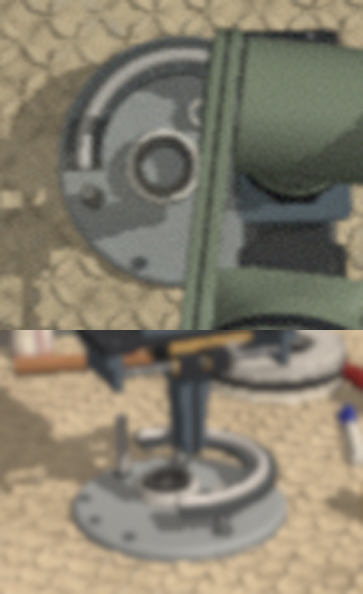

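```bash
python3 - <<'E'
from h import *
f=lambda P:(np.round((proj("side",P)-[250,170])*3.3+[0,330]),np.round((proj("top",P)-[255,165])*5))
print("tcp",f([555.6,-62.1,76.6]))
c=np.array([580.4,14])
for a in(-103,-96,-48,0,48,96,103,121):
    t=np.radians(a-8.2);print(a,f([*(c+80*np.array([np.cos(t),np.sin(t)])),56 if a<110 else 80]))
b=cv2.imread("pics/side1.png")[170:250,250:360];cv2.imwrite("pics/c2.png",cv2.resize(b,None,fx=7,fy=7,interpolation=cv2.INTER_CUBIC))
E
```

```text
tcp (array([187., 474.]), array([424., 268.]))
-103 (array([182., 495.]), array([419., 280.]))
-96 (array([193., 494.]), array([425., 262.]))
-48 (array([251., 477.]), array([400., 142.]))
0 (array([258., 448.]), array([294.,  79.]))
48 (array([215., 428.]), array([176., 115.]))
96 (array([151., 427.]), array([123., 226.]))
103 (array([142., 429.]), array([124., 245.]))
121 (array([121., 413.]), array([133., 286.]))
```

View pics/c2.png

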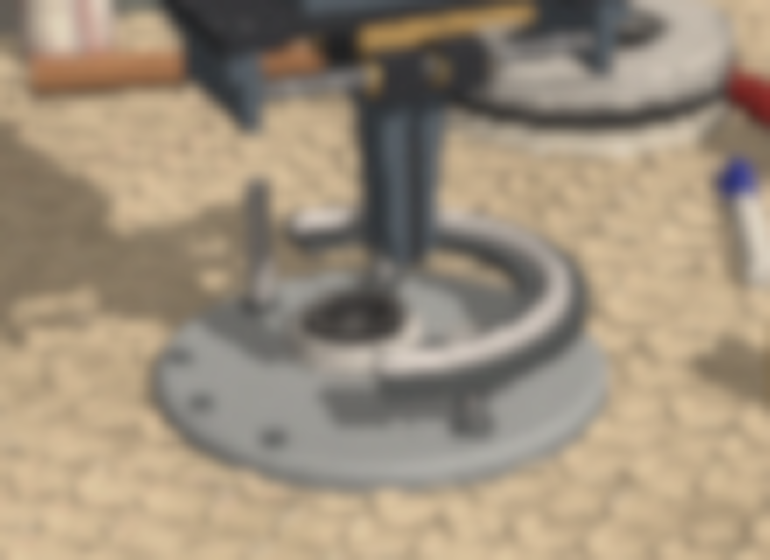

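```bash
python3 - <<'E'
from h import *
p,d=env.grab_frame("side")
c=env.camera_params("side");K=np.array(c["camera_matrix"]);T=np.array(c["cam_to_world"])
v,u=np.mgrid[200:220,300:315];z=d[200:220,300:315]
P=np.stack([(u-K[0,2])*z/K[0,0],-(v-K[1,2])*z/K[1,1],-z],-1)@T[:3,:3].T+T[:3,3]
for i in range(20): print(200+i,[f"{y:.0f}/{w:.0f}" for y,w in P[i,::2,1:]])
E
```

```text
200 ['88/54', '-54/120', '-68/125', '-78/129', '-77/127', '-82/128', '-77/125', '67/55']
201 ['85/52', '-53/116', '-66/121', '-82/127', '-81/126', '-78/123', '-80/123', '60/55']
202 ['82/50', '-47/110', '-68/119', '-79/123', '-80/122', '-74/118', '-78/119', '60/51']
203 ['79/48', '74/49', '-66/115', '-82/121', '-74/116', '-81/118', '-79/116', '56/49']
204 ['75/46', '71/47', '-65/111', '-1084/606', '-79/115', '-77/113', '58/46', '52/48']
205 ['76/42', '76/40', '91/32', '-78/113', '-78/112', '-78/111', '60/41', '55/43']
206 ['152/1', '152/-0', '79/34', '-80/111', '-76/108', '-78/107', '138/-1', '128/2']
207 ['152/-3', '92/25', '82/29', '78/29', '-77/105', '-77/104', '126/1', '119/3']
208 ['139/-0', '109/13', '80/26', '82/23', '95/16', '125/-1', '115/3', '114/2']
209 ['104/13', '95/16', '82/21', '82/20', '93/13', '87/14', '86/14', '82/14']
210 ['94/14', '81/19', '82/18', '81/16', '82/15', '80/14', '77/14', '74/15']
211 ['47/34', '42/35', '37/37', '73/17', '77/14', '73/14', '72/13', '73/11']
212 ['44/32', '40/33', '37/33', '32/34', '70/13', '67/14', '60/16', '58/15']
213 ['44/29', '42/28', '36/30', '24/35', '57/16', '60/14', '54/15', '50/16']
214 ['47/24', '42/25', '33/28', '20/33', '30/27', '56/12', '50/13', '48/13']
215 ['46/21', '40/22', '31/26', '10/35', '26/25', '45/14', '44/13', '38/15']
216 ['13/34', '11/34', '8/34', '4/35', '15/28', '37/14', '37/13', '6/28']
217 ['10/32', '4/34', '7/31', '7/29', '10/26', '27/16', '27/15', '-3/29']
218 ['3/32', '2/31', '5/28', '6/26', '5/26', '28/12', '19/15', '-7/28']
219 ['-1084/606', '0/29', '2/27', '-1/27', '6/22', '14/16', '-51/50', '-66/56']
```

```bash
python3 -m pendant '[{"xyz":[0,0,0.004],"roll":0,"jaw":1},{"xyz":[0,0,0.008],"roll":0,"jaw":1},{"xyz":[0,0,0.012],"roll":0,"jaw":1},{"xyz":[0,0,0.015],"roll":0,"jaw":1},{"xyz":[0,0,0.017],"roll":0,"jaw":1},{"xyz":[0,0,0.0185],"roll":0,"jaw":1},{"xyz":[0,0,0.0185],"roll":0,"jaw":1},{"xyz":[0,0,0.0185],"roll":0,"jaw":1}]'
cat >> h.py <<'E'
def cloud(n,r0,r1,c0,c1,k=3):
    D=[env.grab_frame(n)[1][r0:r1,c0:c1] for _ in range(k)]
    z=np.median(D,0);c=env.camera_params(n);K=np.array(c["camera_matrix"]);T=np.array(c["cam_to_world"])
    v,u=np.mgrid[r0:r1,c0:c1]
    return np.stack([(u-K[0,2])*z/K[0,0],-(v-K[1,2])*z/K[1,1],-z],-1)@T[:3,:3].T+T[:3,3]
E
python3 - <<'E'
from h import *
P=cloud("side",180,240,280,345)
s=env.state();print(s["ee_pos"],s["force"])
F=(abs(P[...,1]+78)<10)&(P[...,2]>60)
for r in range(20,60):
    m=F[r]
    if m.sum()>2: print(180+r,m.sum(),280+np.nonzero(m)[0].min(),280+np.nonzero(m)[0].max(),P[r][m].mean(0).round(1))
# rim crest visible at front stretch
t=np.degrees(np.arctan2(P[...,1]-14,P[...,0]-580.4))+8.2;R=np.hypot(P[...,1]-14,P[...,0]-580.4)
for a in(-95,-80,-65,-50,-35):
    m=(abs(t-a)<7)&(abs(R-80)<4)&(P[...,2]>35)&(P[...,2]<62);print(a,m.sum(),np.median(P[...,2][m]))
E
```

```text
time_s: 5.25
ee_pos: [555.5, -62.0, 57.9]
ee_rot: [-180.0, -0.0, 0.0]
force: [0.3, -0.8, -0.4]
gripper_width: 0.4
[555.47894977 -62.00103211  57.95650806] [-0.30665318  0.6307176   0.25430387]
200 9 304 312 [552.9 -78.2 127.8]
201 9 304 312 [552.6 -78.8 124.9]
202 9 304 312 [552.9 -78.  121.3]
203 9 304 312 [552.9 -78.  118.2]
204 9 304 312 [552.8 -78.3 115.1]
205 9 304 312 [553.2 -77.2 111.4]
206 8 305 312 [554.1 -78.9 108.8]
207 8 305 312 [554.3 -78.3 105.3]
208 8 305 312 [554.4 -78.1 102. ]
209 7 305 311 [552.9 -77.7  98.9]
210 7 305 311 [552.1 -79.7  96.6]
211 7 305 311 [552.5 -78.8  93. ]
212 6 306 311 [554.  -79.   89.5]
-95 9 55.210487604239916
-80 11 55.12389263650573
-65 8 54.33685125208399
-50 7 56.12244999199504
-35 7 55.37149389312617
```

```bash
python3 - <<'E'
from h import *
I=np.mean([env.grab_frame("side")[0].astype(float) for _ in range(4)],0)
cv2.imwrite("pics/c3.png",cv2.resize(I[190:235,285:345].clip(0,255).astype(np.uint8),None,fx=12,fy=12,interpolation=cv2.INTER_CUBIC))
print((proj("side",[555.5,-62,58])-[285,190])*12,(proj("side",[555.5,-78,58])-[285,190])*12)
P=cloud("side",210,226,302,314)
for r in range(16): print(210+r,[f"{a[1]:.0f}/{a[2]:.0f}" for a in P[r,::2]])
E
```

```text
[260.60654996 350.89328605] [286.63468982 376.91691447]
210 ['84/18', '-66/92', '-79/98', '-78/96', '-79/95', '76/15']
211 ['44/35', '43/33', '-81/95', '-80/93', '-80/92', '69/15']
212 ['42/32', '35/34', '-78/91', '-78/89', '-78/88', '61/15']
213 ['38/31', '36/30', '26/34', '-80/87', '54/16', '56/14']
214 ['39/26', '35/27', '18/34', '34/25', '52/14', '49/14']
215 ['41/22', '33/24', '9/35', '25/26', '44/14', '41/14']
216 ['11/34', '8/34', '6/34', '19/25', '37/15', '35/14']
217 ['5/33', '3/33', '8/29', '10/26', '32/13', '27/15']
218 ['8/28', '8/27', '6/26', '4/26', '23/15', '22/14']
219 ['6/26', '4/25', '1/26', '4/23', '17/14', '-51/49']
220 ['-2/26', '-58/55', '-61/56', '-65/56', '-67/56', '-68/55']
221 ['0/22', '-62/54', '-66/55', '-68/55', '-71/55', '-71/53']
222 ['-1/19', '-66/53', '-70/54', '-70/52', '-68/50', '-74/52']
223 ['-2/16', '-68/51', '-68/49', '-73/51', '-73/49', '-77/50']
224 ['-6/15', '-72/50', '-77/51', '-77/49', '-79/49', '-79/48']
225 ['-11/14', '-72/46', '-75/46', '-78/47', '-79/46', '-79/44']
```

View pics/c3.png

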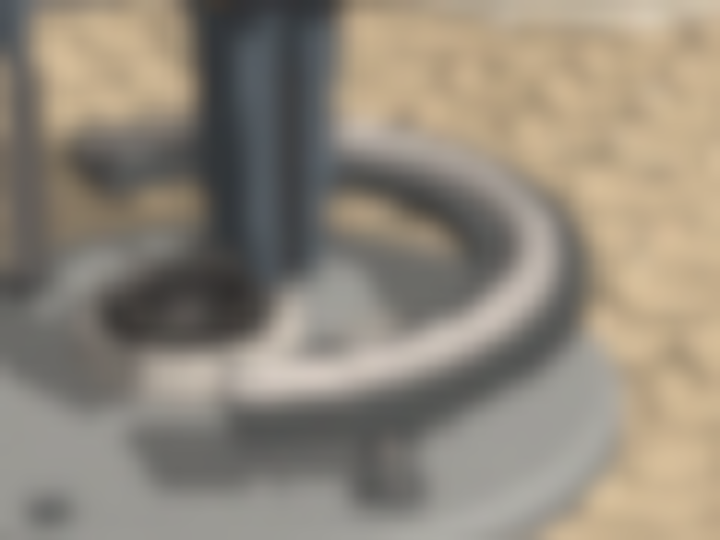

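```bash
python3 -m pendant '[{"xyz":[0,0,0.001],"roll":0,"jaw":1},{"xyz":[0,0,0.002],"roll":0,"jaw":1},{"xyz":[0,0,0.003],"roll":0,"jaw":1},{"xyz":[0,0,0.004],"roll":0,"jaw":1},{"xyz":[0,0,0.005],"roll":0,"jaw":1},{"xyz":[0,0,0.006],"roll":0,"jaw":1},{"xyz":[0,0,0.006],"roll":0,"jaw":1},{"xyz":[0,0,0.006],"roll":0,"jaw":1}]'
cat > chk.py <<'E'
from h import *
fs=[]
P=cloud("side",180,240,280,345,4)
s=env.state();print(s["time_s"],s["ee_pos"].round(1),s["force"].round(2))
t=np.degrees(np.arctan2(P[...,1]-14,P[...,0]-580.4))+8.2;R=np.hypot(P[...,1]-14,P[...,0]-580.4)
m=(abs(t+60)<38)&(abs(R-80)<4)&(P[...,2]>30)&(P[...,2]<65);print("rim z",m.sum(),np.median(P[...,2][m]))
F=(abs(P[...,1]+78)<7)&(P[...,2]>60);print("tip z",P[...,2][F].min())
E
python3 chk.py
```

```text
time_s: 6.75
ee_pos: [555.4, -62.0, 51.9]
ee_rot: [-180.0, -0.0, 0.0]
force: [0.1, -0.4, 0.7]
gripper_width: 0.4
6.95 [555.4 -62.   51.9] [ 0.2  -0.63  0.36]
rim z 43 55.5975990343627
tip z 79.12931669492184
```

```bash
python3 -m pendant '[{"xyz":[0,0,0.003],"roll":0,"jaw":1},{"xyz":[0,0,0.006],"roll":0,"jaw":1},{"xyz":[0,0,0.009],"roll":0,"jaw":1},{"xyz":[0,0,0.012],"roll":0,"jaw":1},{"xyz":[0,0,0.014],"roll":0,"jaw":1},{"xyz":[0,0,0.016],"roll":0,"jaw":1},{"xyz":[0,0,0.016],"roll":0,"jaw":1},{"xyz":[0,0,0.016],"roll":0,"jaw":1}]'
python3 chk.py
```

```text
time_s: 7.95
ee_pos: [555.5, -62.0, 35.9]
ee_rot: [-180.0, -0.0, 0.0]
force: [-0.5, -0.2, -0.1]
gripper_width: 0.4
8.15 [555.5 -62.   35.9] [-0.94 -0.62  1.17]
rim z 43 55.59966592159799
tip z 63.641002359781396
```

```bash
python3 -m pendant '[{"xyz":[0,0,0.001],"roll":0,"jaw":1},{"xyz":[0,0,0.002],"roll":0,"jaw":1},{"xyz":[0,0,0.003],"roll":0,"jaw":1},{"xyz":[0,0,0.004],"roll":0,"jaw":1},{"xyz":[0,0,0.005],"roll":0,"jaw":1},{"xyz":[0,0,0.006],"roll":0,"jaw":1},{"xyz":[0,0,0.006],"roll":0,"jaw":1},{"xyz":[0,0,0.006],"roll":0,"jaw":1}]'
python3 chk.py
python3 -m pendant '[{"xyz":[0,0,0.0005],"roll":0,"jaw":1},{"xyz":[0,0,0.001],"roll":0,"jaw":1},{"xyz":[0,0,0.0015],"roll":0,"jaw":1},{"xyz":[0,0,0.002],"roll":0,"jaw":1},{"xyz":[0,0,0.0025],"roll":0,"jaw":1},{"xyz":[0,0,0.003],"roll":0,"jaw":1},{"xyz":[0,0,0.003],"roll":0,"jaw":1},{"xyz":[0,0,0.003],"roll":0,"jaw":1}]'
python3 chk.py
```

```text
time_s: 9.15
ee_pos: [555.4, -62.0, 29.9]
ee_rot: [-180.0, -0.0, 0.0]
force: [-0.0, 0.2, -0.8]
gripper_width: 0.4
9.35 [555.4 -62.   29.9] [0.12 0.36 0.18]
rim z 43 55.50692302505911
tip z 60.41289843374875
time_s: 10.35
ee_pos: [555.4, -62.0, 26.9]
ee_rot: [-180.0, -0.0, 0.0]
force: [-1.1, -0.5, 1.7]
gripper_width: 0.4
10.55 [555.4 -62.   26.9] [-0.66  0.28  1.37]
rim z 40 53.72591959977461
tip z 61.376863470826265
```

```bash
python3 -m pendant '[{"xyz":[0,0,0.0005],"roll":0,"jaw":1},{"xyz":[0,0,0.001],"roll":0,"jaw":1},{"xyz":[0,0,0.0015],"roll":0,"jaw":1},{"xyz":[0,0,0.002],"roll":0,"jaw":1},{"xyz":[0,0,0.0025],"roll":0,"jaw":1},{"xyz":[0,0,0.003],"roll":0,"jaw":1},{"xyz":[0,0,0.003],"roll":0,"jaw":1},{"xyz":[0,0,0.003],"roll":0,"jaw":1}]'
python3 chk.py
python3 - <<'E'
from h import *
I=np.mean([env.grab_frame("side")[0].astype(float) for _ in range(3)],0)
cv2.imwrite("pics/c4.png",cv2.resize(I[190:235,285:345].clip(0,255).astype(np.uint8),None,fx=12,fy=12,interpolation=cv2.INTER_CUBIC))
# arc rows, tool frame (x=world x, y=-world y), from -100 in 8 rows per 40 deg call
c=80
for k in range(5):
    a0=-100+40*k
    th=np.radians(a0-8.2+5*np.arange(1,9));t0=np.radians(a0-8.2)
    print(k,[[round(.08*(np.cos(t)-np.cos(t0)),4),round(-.08*(np.sin(t)-np.sin(t0)),4)] for t in th])
E
```

```text
time_s: 11.55
ee_pos: [555.4, -62.0, 23.9]
ee_rot: [-180.0, -0.0, 0.0]
force: [-0.6, 0.8, 3.1]
gripper_width: 0.3
11.75 [555.4 -62.   23.9] [-1.45 -0.41  3.17]
rim z 37 50.792152411753705
tip z 60.41365946500309
0 [[np.float64(0.0067), np.float64(0.0019)], [np.float64(0.0136), np.float64(0.0032)], [np.float64(0.0205), np.float64(0.0039)], [np.float64(0.0275), np.float64(0.004)], [np.float64(0.0345), np.float64(0.0034)], [np.float64(0.0413), np.float64(0.0023)], [np.float64(0.0481), np.float64(0.0006)], [np.float64(0.0547), np.float64(-0.0017)]]
1 [[np.float64(0.0064), np.float64(-0.0029)], [np.float64(0.0124), np.float64(-0.0063)], [np.float64(0.0182), np.float64(-0.0102)], [np.float64(0.0236), np.float64(-0.0146)], [np.float64(0.0286), np.float64(-0.0195)], [np.float64(0.0332), np.float64(-0.0248)], [np.float64(0.0372), np.float64(-0.0305)], [np.float64(0.0408), np.float64(-0.0365)]]
2 [[np.float64(0.003), np.float64(-0.0063)], [np.float64(0.0055), np.float64(-0.0128)], [np.float64(0.0074), np.float64(-0.0195)], [np.float64(0.0087), np.float64(-0.0264)], [np.float64(0.0094), np.float64(-0.0333)], [np.float64(0.0095), np.float64(-0.0403)], [np.float64(0.0089), np.float64(-0.0473)], [np.float64(0.0078), np.float64(-0.0542)]]
3 [[np.float64(-0.0017), np.float64(-0.0068)], [np.float64(-0.004), np.float64(-0.0133)], [np.float64(-0.0069), np.float64(-0.0197)], [np.float64(-0.0103), np.float64(-0.0258)], [np.float64(-0.0143), np.float64(-0.0316)], [np.float64(-0.0187), np.float64(-0.037)], [np.float64(-0.0235), np.float64(-0.042)], [np.float64(-0.0288), np.float64(-0.0465)]]
4 [[np.float64(-0.0057), np.float64(-0.0041)], [np.float64(-0.0117), np.float64(-0.0076)], [np.float64(-0.018), np.float64(-0.0107)], [np.float64(-0.0245), np.float64(-0.0131)], [np.float64(-0.0312), np.float64(-0.015)], [np.float64(-0.0381), np.float64(-0.0163)], [np.float64(-0.045), np.float64(-0.017)], [np.float64(-0.052), np.float64(-0.0171)]]
```

View pics/c4.png

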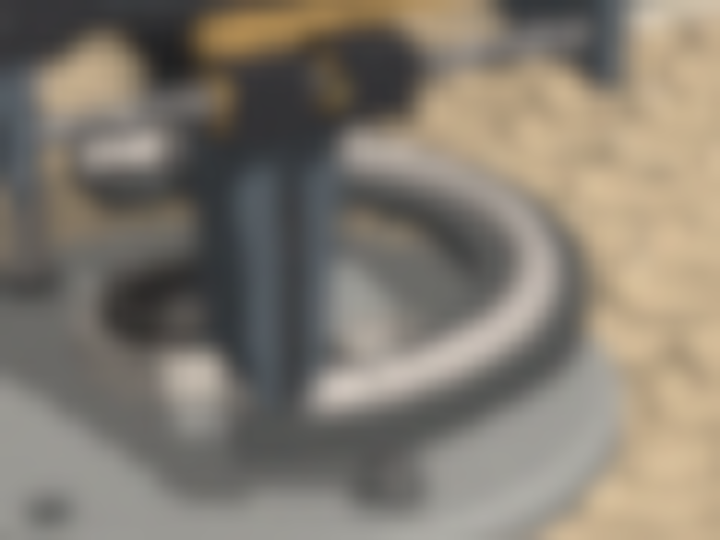

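```bash
python3 -m pendant '[{"xyz":[0.0067,0.0019,0],"roll":0,"jaw":1},{"xyz":[0.0136,0.0032,0],"roll":0,"jaw":1},{"xyz":[0.0205,0.0039,0],"roll":0,"jaw":1},{"xyz":[0.0275,0.004,0],"roll":0,"jaw":1},{"xyz":[0.0345,0.0034,0],"roll":0,"jaw":1},{"xyz":[0.0413,0.0023,0],"roll":0,"jaw":1},{"xyz":[0.0481,0.0006,0],"roll":0,"jaw":1},{"xyz":[0.0547,-0.0017,0],"roll":0,"jaw":1}]'
python3 -c "
from h import *
import chk"
```

```text
time_s: 12.9
ee_pos: [610.6, -60.2, 23.8]
ee_rot: [180.0, -0.0, 0.0]
force: [-1.7, -1.5, 2.3]
gripper_width: 0.4
13.1 [611.6 -60.   24.2] [ 1.85 -0.18  3.02]
rim z 28 51.127197877286505
tip z 60.09076200235461
```

```bash
python3 -m pendant '[{"xyz":[0.0064,-0.0029,0],"roll":0,"jaw":1},{"xyz":[0.0124,-0.0063,0],"roll":0,"jaw":1},{"xyz":[0.0182,-0.0102,0],"roll":0,"jaw":1},{"xyz":[0.0236,-0.0146,0],"roll":0,"jaw":1},{"xyz":[0.0286,-0.0195,0],"roll":0,"jaw":1},{"xyz":[0.0332,-0.0248,0],"roll":0,"jaw":1},{"xyz":[0.0372,-0.0305,0],"roll":0,"jaw":1},{"xyz":[0.0408,-0.0365,0],"roll":0,"jaw":1}]'
python3 chk.py
python3 -m pendant '[{"xyz":[0.003,-0.0063,0],"roll":0,"jaw":1},{"xyz":[0.0055,-0.0128,0],"roll":0,"jaw":1},{"xyz":[0.0074,-0.0195,0],"roll":0,"jaw":1},{"xyz":[0.0087,-0.0264,0],"roll":0,"jaw":1},{"xyz":[0.0094,-0.0333,0],"roll":0,"jaw":1},{"xyz":[0.0095,-0.0403,0],"roll":0,"jaw":1},{"xyz":[0.0089,-0.0473,0],"roll":0,"jaw":1},{"xyz":[0.0078,-0.0542,0],"roll":0,"jaw":1}]'
python3 chk.py
python3 - <<'E'
from h import *
a=env.grab_frame("top")[0][165:265,255:365];b=env.grab_frame("side")[0][180:235,270:345]
cv2.imwrite("pics/c5.png",np.hstack([cv2.resize(a,(440,400),interpolation=2),cv2.resize(b,(360,400),interpolation=2)]))
E
```

```text
time_s: 14.1
ee_pos: [651.3, -23.4, 23.9]
ee_rot: [180.0, -0.0, 0.0]
force: [-1.4, -1.8, 2.9]
gripper_width: 0.3
14.3 [651.8 -22.7  24.1] [1.27 1.48 3.83]
rim z 49 50.94729781183037
time_s: 15.3
ee_pos: [658.8, 30.9, 23.9]
ee_rot: [-180.0, -0.0, 0.0]
force: [0.3, -1.3, 3.0]
gripper_width: 0.7
15.5 [658.6  31.8  23.9] [-0.65  2.33  3.54]
rim z 45 50.801569548466205Traceback (most recent call last):
  File "chk.py", line 7, in <module>
    F=(abs(P[...,1]+78)<7)&(P[...,2]>60);print("tip z",P[...,2][F].min())
                                                       ~~~~~~~~~~~~~~~^^
    return umr_minimum(a, axis, None, out, keepdims, initial, where)
ValueError: zero-size array to reduction operation minimum which has no identity
Traceback (most recent call last):
  File "chk.py", line 7, in <module>
    F=(abs(P[...,1]+78)<7)&(P[...,2]>60);print("tip z",P[...,2][F].min())
                                                       ~~~~~~~~~~~~~~~^^
ValueError: zero-size array to reduction operation minimum which has no identity
```

View pics/c5.png

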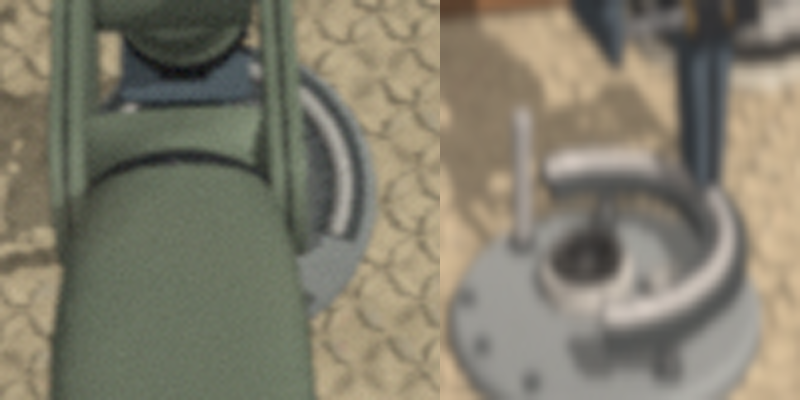

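```bash
sed -i '$d' chk.py
python3 -m pendant '[{"xyz":[-0.0017,-0.0068,0],"roll":0,"jaw":1},{"xyz":[-0.004,-0.0133,0],"roll":0,"jaw":1},{"xyz":[-0.0069,-0.0197,0],"roll":0,"jaw":1},{"xyz":[-0.0103,-0.0258,0],"roll":0,"jaw":1},{"xyz":[-0.0143,-0.0316,0],"roll":0,"jaw":1},{"xyz":[-0.0187,-0.037,0],"roll":0,"jaw":1},{"xyz":[-0.0235,-0.042,0],"roll":0,"jaw":1},{"xyz":[-0.0288,-0.0465,0],"roll":0,"jaw":1}]'
python3 chk.py
python3 -m pendant '[{"xyz":[-0.0057,-0.0041,0],"roll":0,"jaw":1},{"xyz":[-0.0117,-0.0076,0],"roll":0,"jaw":1},{"xyz":[-0.018,-0.0107,0],"roll":0,"jaw":1},{"xyz":[-0.0245,-0.0131,0],"roll":0,"jaw":1},{"xyz":[-0.0312,-0.015,0],"roll":0,"jaw":1},{"xyz":[-0.0312,-0.015,0],"roll":0,"jaw":1},{"xyz":[-0.0312,-0.015,0],"roll":0,"jaw":1},{"xyz":[-0.0312,-0.015,0],"roll":0,"jaw":1}]'
python3 chk.py
python3 - <<'E'
from h import *
b=env.grab_frame("side")[0][175:235,265:345]
cv2.imwrite("pics/c6.png",cv2.resize(b,(800,600),interpolation=2))
E
```

```text
time_s: 16.6
ee_pos: [629.6, 77.4, 23.9]
ee_rot: [-180.0, -0.0, 0.0]
force: [1.9, -0.9, 3.0]
gripper_width: 0.4
16.8 [628.8  77.8  23.7] [-0.7   1.85  3.18]
rim z 43 50.91147211430348
time_s: 17.8
ee_pos: [597.4, 92.1, 23.4]
ee_rot: [-180.0, 0.2, 0.0]
force: [-1.3, 1.6, 3.3]
gripper_width: 0.5
18.0 [598.1  91.8  23.6] [-2.    0.57  3.44]
rim z 43 50.36783600638114
```

View pics/c6.png

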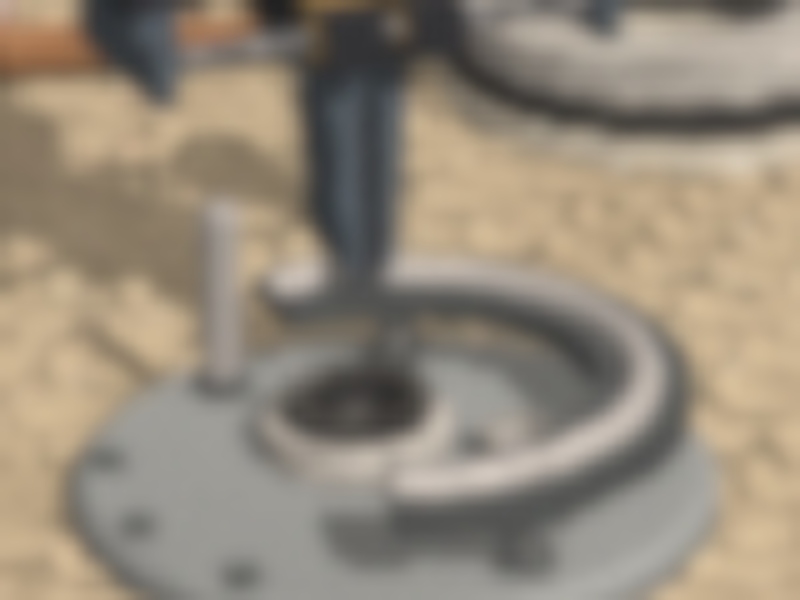

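```bash
python3 - <<'E'
from h import *
a=env.grab_frame("top")[0];b=env.grab_frame("side")[0]
cv2.imwrite("pics/c7.png",np.vstack([cv2.resize(a[150:350,200:400],(600,300)),cv2.resize(b[90:270,130:370],(600,300))]))
for i in range(3):
    s=env.state();print(s["time_s"],s["ee_pos"].round(2),s["ee_rot"].round(2),s["qpos"].round(2),s["effort"].round(2),s["force"].round(1));env.grab_frame("top")
E
```

```text
18.15 [598.22  91.78  23.64] [1.7999e+02 5.0000e-02 3.0000e-02] [ 7.63 29.05 97.9  -0.   53.11  7.6 ] [ -0.65 -45.05 -19.3   -0.21  -0.71  -0.  ] [-1.6  0.2  3.1]
18.2 [598.3   91.79  23.7 ] [1.7999e+02 4.0000e-02 3.0000e-02] [ 7.63 29.04 97.89 -0.   53.11  7.6 ] [ -0.6  -45.06 -19.33  -0.19  -0.73  -0.  ] [-2.1  0.8  4.1]
18.25 [598.31  91.74  23.71] [1.7999e+02 4.0000e-02 3.0000e-02] [ 7.630e+00  2.904e+01  9.789e+01 -1.000e-02  5.311e+01  7.600e+00] [ -0.55 -45.07 -19.34  -0.17  -0.74  -0.  ] [-2.5 -0.1  3.2]
```

View pics/c7.png

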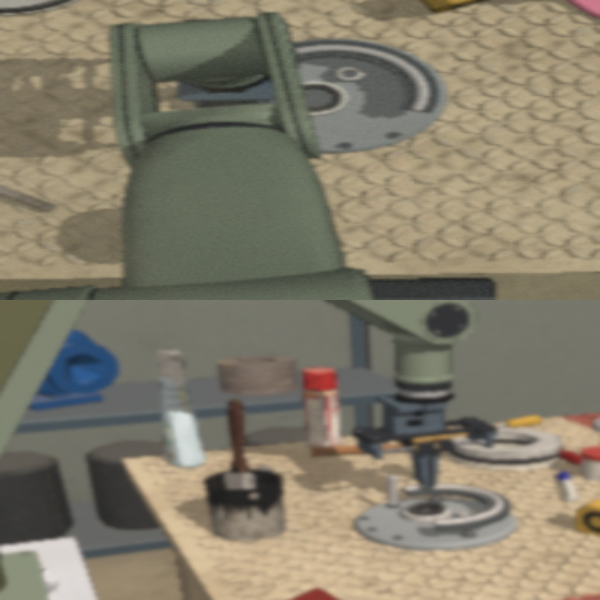

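```bash
python3 -m pendant '[{"xyz":[-0.0034,-0.0007,0],"roll":0,"jaw":1},{"xyz":[-0.0069,-0.0013,0],"roll":0,"jaw":1},{"xyz":[-0.0104,-0.0017,0],"roll":0,"jaw":1},{"xyz":[-0.0138,-0.002,0],"roll":0,"jaw":1},{"xyz":[-0.0166,-0.0021,0],"roll":0,"jaw":1},{"xyz":[-0.0166,-0.0021,0],"roll":0,"jaw":1},{"xyz":[-0.0166,-0.0021,0],"roll":0,"jaw":1},{"xyz":[-0.0166,-0.0021,0],"roll":0,"jaw":1}]'
python3 chk.py
python3 - <<'E'
from h import *
b=env.grab_frame("side")[0][175:235,265:345]
cv2.imwrite("pics/c8.png",cv2.resize(b,(800,600),interpolation=2))
P=cloud("side",170,225,265,320)
F=(abs(P[...,1]-78)<6)&(P[...,2]>55)&(P[...,2]<95)&(abs(P[...,0]-580)<25)
q=P[F];print(len(q),q.min(0),q.max(0),q.mean(0))
E
```

```text
time_s: 19.3
ee_pos: [581.6, 94.1, 23.7]
ee_rot: [-180.0, 0.1, 0.0]
force: [1.5, 1.0, 3.6]
gripper_width: 0.6
19.5 [581.6  94.1  23.7] [0.14 0.41 4.83]
rim z 50 50.42171466516811
77 [568.51740074  72.00394457  55.45717604] [593.03958516  83.32530088  94.95705253] [579.90278242  77.02191103  76.8249626 ]
```

View pics/c8.png

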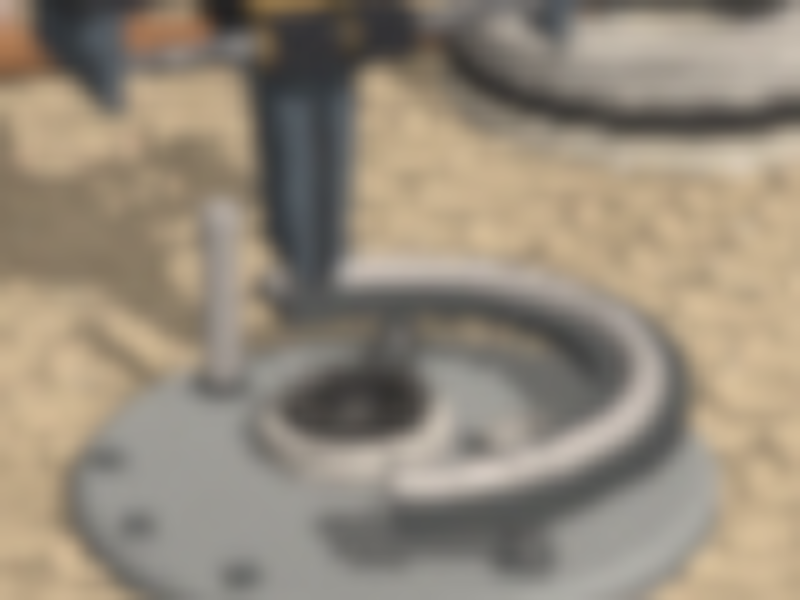

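```bash
python3 -c "
from workcell import env
print(env.job_done()); s=env.state(); print(s['time_s'],s['ee_pos'],s['force'])"
```

```text
the job is handed in; nothing more can be done
None
the job is handed in; nothing more can be done
```

The job is handed in at about 20 s. With the fingers shut, I set the tips on the free end of the rim and ran them round the arc at a constant height, stopping at about +97° at the post end. They did not lift off on the way and are still resting there.

- **How far the rim was pressed:** the side camera showed it about 5 mm down at every stop along the way and at the end, well short of its 15 mm stop. Upward force stayed around 2.3–4.8 N, which fits that depth allowing for noise of about 1 N.
- **Finish:** the last picture shows the tips on the rim just short of its end, clear of the post, and the seal ring and nut appear undisturbed.
- **Disagreement:** the visible fingertips sit about 27 mm higher than the reported TCP. Contact came at a TCP height of about 28 mm, not 56 mm, so I set the pressing depth from force and camera readings.
- **Brief wobble:** near the end the arm tilted 0.2° and dipped about 0.4 mm, then settled without any rise in force.
- **Not checked:** after handing in I could take no further readings, and the contact between stops was not watched continuously. I made no nick-by-nick record of the surface. The force readings at the stops showed nothing that looked like a nick, but they were too coarse and noisy to rule one out.

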